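# Put the die away, close the double-lidded tin and lift off its outer lid alone

## Task

Put the loose blue pasta die back into the blue well of the die tin, then lift the two nested lids together by the green handle and lower them onto the tin until the inner lid is fully seated, and let go. Then take the aluminium outer lid alone by one of its black handles, lift it level about 10 cm above where it sat and finish still holding it up there for wiping, with the green inner lid left seated. The two lids must stay together until the inner one is seated; set things down rather than dropping them, and leave the other dies, tray, bowl and spoon where they are.

Things in the scene. Friction and masses are not known exactly. Their poses are not given: they have to be found in the camera images.
- die_blue_hub (a point): bronze-coloured pasta die with blue paint: disc 50 mm in diameter, 10 mm thick, with a round hub on top, 20 mm in diameter, 30 mm tall, top half blue. The point is the grip point on the hub axis, 30 mm above the underside, 20 mm above the disc and 10 mm below the hub top (40 mm overall); z up. About 90 g. Lies loose on the counter at the start.
- die_red_hub (a point): bronze-coloured pasta die with red paint: disc 50 mm in diameter, 10 mm thick, with a round hub on top, 20 mm in diameter, 30 mm tall, top half red. The point is the grip point on the hub axis, 30 mm above the underside, 20 mm above the disc and 10 mm below the hub top (40 mm overall); z up. Already in the red well of the tin; leave it there.
- die_yellow_hub (a point): bronze-coloured pasta die with yellow paint: disc 50 mm in diameter, 10 mm thick, with a round hub on top, 20 mm in diameter, 30 mm tall, top half yellow. The point is the grip point on the hub axis, 30 mm above the underside, 20 mm above the disc and 10 mm below the hub top (40 mm overall); z up. Lies in the wooden tray; leave it there.
- die_blue: the blue die itself: origin at the centre of its underside
- tin: open dark-steel die tin fixed to the counter, outside 216 (x) by 116 (y) mm, 56 mm tall, walls 3 mm. Origin: centre of its underside. Inside, a beech insert, top 20 mm above the counter, has three wells in a row along x, 60 mm apart, 54 mm in diameter, 8 mm deep (floors 12 mm above the counter). With the inner lid seated, that lid's origin is 46 mm above this one.
- well_blue: the well for the blue die: blue floor and a blue rectangle 40 x 14 mm on the insert at both sides of the well (in y). Origin at the centre of the well's floor; axes along the tin's. Which of the three wells is blue varies.
- inner_lid: green inner lid, 200 g: plate 222 (x) by 122 (y) by 4 mm that rests on the tin's rim; below it a hollow plug 204 by 104 mm, 10 mm deep, enters the tin with 3 mm play all round; bar handle in the middle. Origin: centre of the plug's underside (plate top at 14 mm, handle top at 53 mm). Starts standing on the counter under the nested outer lid. Fits the tin either way round.
- inner_handle (a point): grip point of the inner lid's green bar handle, 41 mm above the lid's origin; bar 12 mm thick in x, 40 mm wide in y. It passes up through a 24 by 54 mm slot in the outer lid and stands 36 mm above it (this point 24 mm above it, 12 mm below the bar's top). Lifting by this bar carries both lids.
- outer_lid: aluminium outer lid, 150 g: top plate 233 (x) by 133 (y) by 3 mm lying loosely on the inner lid's plate (not fastened, 2.5 mm side play), with a skirt reaching 12 mm below the plate's underside. Origin: centre of the plate's underside, 14 mm above the inner lid's origin when nested. Two black bar handles on top.
- outer_handle_a (a point): grip point of one black bar handle of the outer lid, at x = -62 mm from the lid's middle; the bar is 12 mm thick in x, 40 mm wide in y, 36 mm tall above the plate top; this point is 24 mm above the plate top and 12 mm below the bar's top
- outer_handle_b (a point): the same on the other black bar, at x = +62 mm
- tray: small beechwood tray, 150 by 95 mm, 18 mm tall, holding the yellow die: leave alone
- bowl: blue ceramic bowl, 100 mm in diameter, 50 mm tall: leave alone
- spoon: steel tablespoon, 180 mm long, lying on the counter: leave alone
Mind the look-alikes: they are no part of the job. Of the things that look like the tin, the larger one is meant.

How it is judged:
By the outcome, as a careful person would: the job done as asked, in the order asked, and still so for the second after the job is handed in, while the arm keeps its last pose, push and grip.
It also fails if it takes over 58 s, if anything falls off the work surface, if the arm or the gripper's body presses on something with over 40 N, if the wrist force passes 120 N, or if a joint passes its speed limit or range.

## Robot

A 6-joint arm with a two-finger parallel gripper is mounted at the origin on the work surface. World frame = base frame: x ahead of the robot, y to its left, z up, the work surface at z = 0. Lengths are in m, angles in degrees, forces in N, time in s.
With the tool pointing down it reaches from about 0.35 to 0.875 m from the base axis. Payload 4.2 kg.
Tool frame: the origin (TCP) lies on the front face of the gripper's body, between the roots of the fingers; the fingertips stand 70 mm ahead of it and the grasp point (between the pads) lies 51 mm ahead of it; z points along the fingers, y is the line along which they close (so a half turn about z gives the same grasp; the last joint's range is limited). The gripper opens to 87 mm and grips with 3 to 60 N. Pads are 19 mm wide; open, the fingers measure 117 mm over their backs; the gripper's body (75 mm by 190 mm) begins 51 mm behind the grasp point.
Start: joints at [-57.032, 22.042, 0.453, 0, -68.411, -14.817], TCP at [0.195, -0.594, 0.292] pointing down, gripper open.
Joint ranges: [-179.83, 179.83], [-69.29, 118.12], [-61.27, 80.66], [-181.25, 117.63], [-171.15, -9.14], [-177.46, 177.46]. Speed limits (degrees/s): [159.86, 159.86, 180, 180, 180, 180].

## Interface

Orientations are given as a 3x3 rotation matrix whose columns are the frame's x, y, z axes.
In Python, from station import r gives the robot as it stands.
- The arm moves only by the shell command python3 -m pendant 'ROWS' [OPENING]. ROWS is JSON, a list of rows, each a list of 2 entries, a list of its own where there are three numbers: the shift along the tool's x, y, z in mm, then the turn, a rotation vector about the tool's x, y, z in rad. A call has 1 to 10 rows; each row is the pose to reach, as a shift and turn from the pose commanded when the call began, along the tool's axes at that moment; what a row does not reach only later rows make up. A row lasts 1/10 s, in which the tool goes at most 50 mm and 8.59 degrees, less where a joint would pass 70% of its speed; a pose out of reach is approached as far as the arm can. A call with a gripper value outside its range is refused whole. OPENING is the opening, from 0 (shut) to 1 (fully open), set as the call begins (- or left out, the last holds). The fingers move at their own pace and stop on an object; the grip force is fixed at half the most. Time passes only in rows, so rows that repeat a pose let the fingers close. It gives the time, the measured TCP pose, the force, the opening and the grip force at its end, in the units of the state.
- r.sense(): the state, without advancing time (a new reading comes with each control period).
- r.capture(name): name is "scene" or "top" or "wrist"; returns a dict with "frame" (384x512x3 uint8, red, green, blue), "vertical_fov" (degrees; the focal length in pixels is half the picture's height over the tangent of half this angle, whatever the lens; pixels are square), "cx", "cy" (the principal point, pixels), "rvec" (rotation vector, rad) and "tvec" (3), from world to camera coordinates, as OpenCV has them. Camera axes: x right, y down, z forward; pixel columns grow to the right and rows downward; lengths in m; the calibration is good to about 2 mm. A picture is of the moment at which its call begins. There is no depth.
- r.finish_job(): hands the job in; it is judged then, once.
The state is a dict: "time_s": time; "joints": joint angles; "joint_velocities": joint speeds; "effort": joint torques, N m; "tcp_pos": TCP position; "ee_rot": TCP orientation; "wrist_force": force on the tool from outside, world axes, zero at the start; "moment": the same for the moment, N m; "gripper_width": opening from 0.0 (shut) to 1.0 (fully open); "gripper_force": force on a finger pad.
Only numpy, scipy, OpenCV 4.12 (cv2) and the standard library are available. Lean on these libraries where they do the work, as an engineer would, in place of code of your own. Each camera call takes 0.05 s, during which the arm holds its last target. There are 200 camera calls.

## Working session

There is one attempt and no reset: what is moved stays moved. The work goes in short steps, Python scripts to look and compute and a shell command to move; the robot and the scene stay as the last step left them, time stands still between calls to the robot, and variables do not carry over. Pictures are saved under pics/ and viewed, at most 11 in all, crops included, and the job is handed in when it is done.

```bash
mkdir -p pics; ls
cat > h.py <<'E'
import cv2, numpy as np
from station import r
def snap(n,fn=None):
    c=r.capture(n)
    if fn: cv2.imwrite('pics/'+fn+'.png',c['frame'][:,:,::-1])
    return c
def ray(c,u,v):
    f=192/np.tan(np.radians(c['vertical_fov'])/2)
    R=cv2.Rodrigues(np.array(c['rvec'],float))[0];t=np.array(c['tvec'],float).ravel()
    d=R.T@np.array([(u-c['cx'])/f,(v-c['cy'])/f,1]);return -R.T@t,d/np.linalg.norm(d)
def onz(c,u,v,z):
    o,d=ray(c,u,v);return o+d*(z-o[2])/d[2]
def tri(a,b):
    A=0;B=0
    for o,d in (a,b):
        P=np.eye(3)-np.outer(d,d);A=A+P;B=B+P@o
    x=np.linalg.solve(A,B);return x,[np.linalg.norm((np.eye(3)-np.outer(d,d))@(x-o)) for o,d in (a,b)]
E
python3 - <<'E'
from h import *
import pickle
s=r.sense();print(s)
C={n:snap(n) for n in('top','scene','wrist')}
pickle.dump(C,open('c0.pkl','wb'))
for n in C:
    c=C[n];print(n,c['frame'].shape,c['vertical_fov'],c['cx'],c['cy'],ray(c,256,192))
a=np.hstack([C['top']['frame'],C['scene']['frame']])
cv2.imwrite('pics/top.png',cv2.resize(C['top']['frame'][:,:,::-1],(800,600),interpolation=2))
cv2.imwrite('pics/scene.png',cv2.resize(C['scene']['frame'][:,:,::-1],(800,600),interpolation=2))
E
```

```text
pics
{'time_s': 0.0, 'joints': array([-5.70339007e+01,  2.20920363e+01,  3.77789918e-01, -2.91823676e-02,
       -6.84122339e+01, -1.48164824e+01]), 'joint_velocities': array([ 0.02364824,  0.04314474,  0.05213693,  0.04417841,  0.03893607,
       -0.00095831]), 'effort': array([ 2.13312765e-04, -3.90661490e+01,  1.87407535e+01,  4.21966240e+00,
        1.10632653e-02, -1.95930929e-04]), 'tcp_pos': array([ 0.1945617 , -0.59345403,  0.29113192]), 'ee_rot': array([[-9.50304813e-01, -3.11319959e-01, -8.03820051e-04],
       [-3.11320978e-01,  9.50302477e-01,  2.10974193e-03],
       [ 1.07067414e-04,  2.25514395e-03, -9.99997451e-01]]), 'wrist_force': array([-0.48576108, -0.4375037 , -0.85020299]), 'moment': array([ 0.00214147,  0.05009389, -0.00897551]), 'gripper_force': 0.0, 'gripper_width': 0.9950165815625417}
top (384, 512, 3) 46.44042138046713 255.14600435929594 192.50646285516146 (array([0.37514665, 0.02372717, 1.19074455]), array([ 0.11770107, -0.00158484, -0.99304781]))
scene (384, 512, 3) 42.586767019158316 254.98674370090558 189.3102607070612 (array([1.44118772, 0.2668968 , 0.85117728]), array([-0.74587773, -0.18709883, -0.63926554]))
wrist (384, 512, 3) 62.7753021031562 252.78427467424402 187.38642932528614 (array([ 0.12593107, -0.61577752,  0.38336341]), array([ 0.26562897,  0.09999567, -0.95887544]))
```

View pics/top.png

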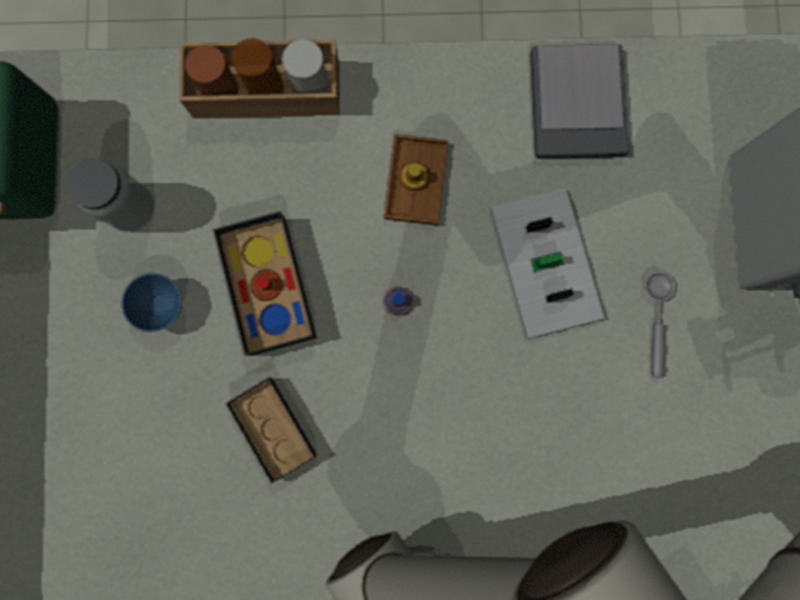

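View pics/scene.png

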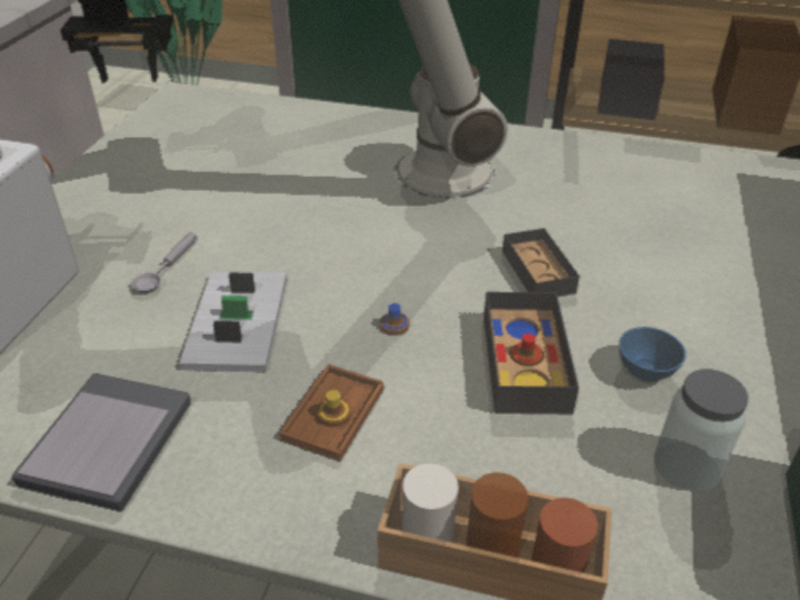

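The top view shows the blue die at (399,298), the tin at (265,284) with the blue well at (275,320), and the green handle at (548,262) between black bars at (540,225) and (560,296). The scene view shows the same things: die (395,318), tin (530,352), green bar (235,306).

```bash
cat >> h.py <<'E'
def mask(c,col,box=None):
    h=cv2.cvtColor(c['frame'],cv2.COLOR_RGB2HSV)
    lo,hi={'blue':((108,120,40),(128,255,255)),'green':((50,110,40),(85,255,255)),'black':((0,0,0),(180,255,45))}[col]
    m=cv2.inRange(h,lo,hi)
    if box:
        k=np.zeros_like(m);x0,y0,x1,y1=[int(q) for q in box];k[y0:y1,x0:x1]=1;m=m*k
    return m
def blobs(m,amin=12):
    n,l,s,ce=cv2.connectedComponentsWithStats(m)
    return sorted([(int(s[i][4]),*ce[i].round(1),*s[i][:4]) for i in range(1,n) if s[i][4]>=amin],reverse=True)
E
python3 - <<'E'
from h import *
import pickle
C=pickle.load(open('c0.pkl','rb'));k=.64
bx={'top':{'die':(375,280,425,320),'lid':(490,185,610,340),'tin':(210,210,320,360)},'scene':{'die':(370,295,420,340),'lid':(175,265,290,370),'tin':(480,285,580,415)}}
for n in bx:
  c=C[n]
  for o,cols in(('die',['blue']),('lid',['green','black']),('tin',['blue'])):
    for col in cols:
      for b in blobs(mask(c,col,[q*k for q in bx[n][o]]),6): print(n,o,col,*[float(q) for q in b],'z0',onz(c,b[1],b[2],0.0).round(4),'z.035',onz(c,b[1],b[2],.035).round(4),'z.05',onz(c,b[1],b[2],.05).round(4))
# tin rim corners
t=C['top'];s=C['scene']
T=[(215,230),(281,214),(315,338),(248,354)]
S=[(572,409),(575,0)]
for p in T: print('rim',onz(t,p[0]*k,p[1]*k,.056).round(4))
E
```

```text
top die blue 49.0 254.4 191.1 251.0 187.0 8.0 9.0 z0 [0.5188 0.0261 0.    ] z.035 [0.5146 0.026  0.035 ] z.05 [0.5128 0.026  0.05  ]
top die blue 42.0 254.2 192.0 247.0 185.0 15.0 15.0 z0 [0.5164 0.0266 0.    ] z.035 [0.5122 0.0266 0.035 ] z.05 [0.5105 0.0265 0.05  ]
top lid green 128.0 350.1 166.8 340.0 162.0 20.0 11.0 z0 [ 0.5785 -0.2334  0.    ] z.035 [ 0.5725 -0.2258  0.035 ] z.05 [ 0.57   -0.2226  0.05  ]
top lid black 96.0 344.9 143.8 337.0 140.0 17.0 9.0 z0 [ 0.642  -0.2224  0.    ] z.035 [ 0.6342 -0.2151  0.035 ] z.05 [ 0.6308 -0.212   0.05  ]
top lid black 72.0 357.7 189.0 350.0 186.0 17.0 7.0 z0 [ 0.5178 -0.2508  0.    ] z.035 [ 0.5136 -0.2427  0.035 ] z.05 [ 0.5118 -0.2393  0.05  ]
top lid black 25.0 352.2 169.0 345.0 167.0 14.0 4.0 z0 [ 0.5724 -0.2387  0.    ] z.035 [ 0.5666 -0.231   0.035 ] z.05 [ 0.5641 -0.2277  0.05  ]
top tin blue 275.0 176.0 204.0 167.0 195.0 19.0 19.0 z0 [0.4892 0.2363 0.    ] z.035 [0.4858 0.2301 0.035 ] z.05 [0.4844 0.2274 0.05  ]
top tin blue 56.0 190.4 199.8 187.0 193.0 7.0 14.0 z0 [0.4995 0.1978 0.    ] z.035 [0.4959 0.1926 0.035 ] z.05 [0.4943 0.1905 0.05  ]
top tin blue 56.0 160.9 207.6 158.0 201.0 7.0 15.0 z0 [0.4805 0.2767 0.    ] z.035 [0.4774 0.2693 0.035 ] z.05 [0.4761 0.2661 0.05  ]
scene die blue 23.0 252.5 196.6 250.0 195.0 6.0 5.0 z0 [0.4691 0.0135 0.    ] z.035 [0.5091 0.024  0.035 ] z.05 [0.5262 0.0284 0.05  ]
scene tin blue 126.0 332.8 210.0 325.0 206.0 18.0 10.0 z0 [0.4671 0.2283 0.    ] z.035 [0.5071 0.2299 0.035 ] z.05 [0.5243 0.2306 0.05  ]
scene tin blue 36.0 317.9 209.0 316.0 205.0 5.0 9.0 z0 [0.4732 0.1904 0.    ] z.035 [0.513  0.1935 0.035 ] z.05 [0.5301 0.1949 0.05  ]
scene tin blue 7.0 349.3 208.0 348.0 206.0 3.0 5.0 z0 [0.4481 0.2689 0.    ] z.035 [0.4889 0.2688 0.035 ] z.05 [0.5064 0.2688 0.05  ]
rim [0.6337 0.3252 0.056 ]
rim [0.658  0.2158 0.056 ]
rim [0.4508 0.1614 0.056 ]
rim [0.4275 0.2703 0.056 ]
```

```bash
cat >> h.py <<'E'
from scipy.spatial.transform import Rotation as Ro
def plan(p,yaw):
    "row (mm, rad) to bring TCP to p, tool down, closing axis at yaw deg"
    s=r.sense();R=s['ee_rot'];a=np.radians(yaw);y=np.array([np.cos(a),np.sin(a),0]);z=np.array([0,0,-1.])
    T=np.c_[np.cross(y,z),y,z]
    print('tcp',s['tcp_pos'].round(4),'t',round(s['time_s'],2),'ROW',(R.T@(np.array(p)-s['tcp_pos'])*1000).round(1),Ro.from_matrix(R.T@T).as_rotvec().round(4))
E
python3 -c "
from h import *
plan([.512,.026,.20],104.75)"
```

```text
tcp [ 0.1946 -0.5936  0.2914] t 0.15 ROW [-494.5  489.8   92.2] [ 0.0016 -0.0002  0.0592]
```

```bash
python3 -m pendant '[[[-247,245,46],[0,0,0.03]],[[-494,490,92],[0,0,0.059]],[[-494,490,92],[0,0,0.059]],[[-494,490,92],[0,0,0.059]],[[-494,490,92],[0,0,0.059]],[[-494,490,92],[0,0,0.059]],[[-494,490,92],[0,0,0.059]],[[-494,490,92],[0,0,0.059]],[[-494,490,92],[0,0,0.059]],[[-494,490,92],[0,0,0.059]]]' 0.5; python3 -c "
from h import *
plan([.512,.026,.20],104.75)"
```

```text
time_s: 1.15
tcp_pos: [0.4208, -0.1506, 0.2267]
ee_rot: [[-0.967, -0.255, 0.001], [-0.255, 0.967, -0.0], [-0.001, -0.0, -1.0]]
wrist_force: [1.0, 0.3, 0.8]
gripper_width: 0.502
gripper_force: 0.0
tcp [ 0.4208 -0.1506  0.2267] t 1.15 ROW [-133.2  147.4   26.7] [-0.0002  0.0005  0.0006]
```

```bash
python3 -m pendant '[[[-133,147,26],[0,0,0]],[[-133,147,26],[0,0,0]],[[-133,147,26],[0,0,0]],[[-133,147,26],[0,0,0]],[[-133,147,26],[0,0,0]],[[-133,147,26],[0,0,0]],[[-133,147,26],[0,0,0]]]'
python3 - <<'E'
from h import *
import pickle
c=snap('wrist','w1');pickle.dump(c,open('c1.pkl','wb'))
print(r.sense()['tcp_pos'],ray(c,256,192))
for b in blobs(mask(c,'blue')): print(*[float(q) for q in b],onz(c,b[1],b[2],.03).round(4))
E
```

```text
time_s: 1.85
tcp_pos: [0.5109, 0.023, 0.2005]
ee_rot: [[-0.967, -0.254, -0.001], [-0.254, 0.967, -0.0], [0.001, 0.0, -1.0]]
wrist_force: [-0.1, 0.3, 0.8]
gripper_width: 0.5
gripper_force: 0.0
[0.51089973 0.02262342 0.20074334] (array([0.4410206 , 0.00509863, 0.29264744]), array([ 0.2706516 ,  0.08204377, -0.95917492]))
1158.0 471.0 211.8 448.0 189.0 53.0 51.0 [0.4845 0.2165 0.03  ]
1000.0 253.5 189.4 232.0 166.0 44.0 43.0 [0.5134 0.0249 0.03  ]
```

View pics/w1.png

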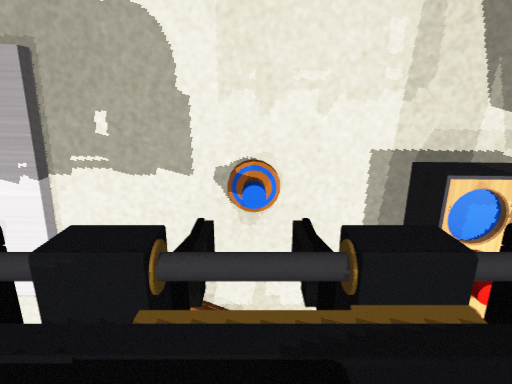

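The wrist view shows the blue die at (254,187) with its hub top at about (254,195), and the blue well at the right at (473,215).

Run:
```python
from h import *
import pickle
w=pickle.load(open('c1.pkl','rb'));C=pickle.load(open('c0.pkl','rb'));t=C['top'];s=C['scene']
print('hub',tri(ray(w,254,195),ray(t,254.4,191.1)),onz(w,254,195,.04),'disc',onz(w,254,187,.01))
print('hub w/scene',tri(ray(w,254,195),ray(s,252.5,196.6)))
print('well',tri(ray(w,472,213),ray(t,176,204)),tri(ray(s,332.8,210),ray(t,176,204)),onz(w,472,213,.012))
plan([.5135,.0255,.081],104.75)
```

```text
hub (array([0.5134647 , 0.02563224, 0.04561   ]), [np.float64(0.00036784306364672436), np.float64(0.00036784306364677917)]) [0.51527245 0.02575876 0.04      ] disc [0.51655307 0.02622589 0.01      ]
hub w/scene (array([0.51518556, 0.02564644, 0.04036913]), [np.float64(8.49255029633754e-05), np.float64(8.492550296342678e-05)])
well (array([0.48853977, 0.23465658, 0.00924768]), [np.float64(0.0002541988076805201), np.float64(0.0002541988076805917)]) (array([0.48769851, 0.23105858, 0.01864426]), [np.float64(0.0019460631768759928), np.float64(0.0019460631768759532)]) [0.48833081 0.23241359 0.012     ]
tcp [0.5109 0.0226 0.2007] t 1.9 ROW [ -3.3   2.1 119.7] [ 0.     -0.0005 -0.0008]
```

```bash
python3 -m pendant '[[[-4,0,40],[0,0,0]],[[-4,0,75],[0,0,0]],[[-4,0,75],[0,0,0]]]' | sed -n 1,2p; python3 -c "
from h import *
plan([.515,.0257,.081],104.75)"
```

```text
time_s: 2.2
tcp_pos: [0.5121, 0.0224, 0.1222]
tcp [0.5121 0.0224 0.1222] t 2.2 ROW [-4.   2.4 41.1] [-0.0001 -0.0099 -0.0028]
```

```bash
python3 -m pendant '[[[-2.5,2.5,20],[0,0,0]],[[-2.5,2.5,43],[0,0,0]],[[-2.5,2.5,43],[0,0,0]],[[-2.5,2.5,43],[0,0,0]]]' | sed -n 1,2p; python3 -c "
from h import *
plan([.515,.0257,.081],104.75)"
```

```text
time_s: 2.6
tcp_pos: [0.5178, 0.0272, 0.0842]
tcp [0.5178 0.0272 0.0842] t 2.6 ROW [ 3.1 -0.7  3.2] [-0.0003  0.0014  0.0001]
```

```bash
python3 -m pendant '[[[2,0,3],[0,0,0]],[[2,0,3],[0,0,0]],[[2,0,3],[0,0,0]]]' | sed -n 1,2p;  python3 -m pendant '[[[0,0,0],[0,0,0]],[[0,0,0],[0,0,0]],[[0,0,0],[0,0,0]],[[0,0,0],[0,0,0]],[[0,0,0],[0,0,0]]]' 0; python3 -c "
from h import *
plan([.515,.0257,.081],104.75)"
```

```text
time_s: 2.9
tcp_pos: [0.5155, 0.0271, 0.0806]
time_s: 3.4
tcp_pos: [0.5157, 0.0271, 0.0801]
ee_rot: [[-0.967, -0.255, 0.001], [-0.255, 0.967, -0.0], [-0.001, -0.0, -1.0]]
wrist_force: [0.9, -1.9, 5.1]
gripper_width: 0.218
gripper_force: 30.7
tcp [0.5157 0.0271 0.0801] t 3.4 ROW [ 1.  -1.2 -0.9] [-0.0003  0.0009  0.0008]
```

```bash
python3 -m pendant '[[[0,0,-40],[0,0,0]],[[0,0,-85],[0,0,0]],[[0,0,-115],[0,0,0]],[[0,0,-115],[0,0,0]]]'; python3 -c "
from h import *
plan([.4884,.2335,.19],104.75)"
```

```text
time_s: 3.8
tcp_pos: [0.5172, 0.0278, 0.1988]
ee_rot: [[-0.967, -0.256, 0.009], [-0.256, 0.967, 0.003], [-0.009, 0.0, -1.0]]
wrist_force: [0.6, 0.1, -0.7]
gripper_width: 0.222
gripper_force: 30.5
tcp [0.5172 0.0278 0.1988] t 3.8 ROW [-24.7 206.3   9.1] [0.0004 0.0091 0.001 ]
```

```bash
python3 -m pendant '[[[-12,50,4],[0,0,0]],[[-24,100,5],[0,0,0]],[[-24,150,5],[0,0,0]],[[-24,200,5],[0,0,0]],[[-24,206,5],[0,0,0]],[[-24,206,5],[0,0,0]],[[-24,206,5],[0,0,0]]]'|sed -n 1,3p
python3 - <<'E'
from h import *
import pickle
c=snap('wrist','w2');pickle.dump(c,open('c2.pkl','wb'))
plan([.4884,.2335,.19],104.75)
for b in blobs(mask(c,'blue')): print(*[float(q) for q in b],onz(c,b[1],b[2],.02).round(4))
E
```

```text
time_s: 4.5
tcp_pos: [0.4853, 0.2315, 0.1885]
ee_rot: [[-0.967, -0.255, -0.002], [-0.255, 0.967, -0.002], [0.003, -0.001, -1.0]]
tcp [0.4856 0.2311 0.1888] t 4.55 ROW [-3.3  1.7 -1.2] [-0.0008 -0.0021 -0.001 ]
1413.0 252.7 178.2 224.0 161.0 59.0 36.0 [0.4776 0.2298 0.02  ]
799.0 252.7 241.1 232.0 228.0 42.0 24.0 [0.5341 0.2446 0.02  ]
697.0 206.3 190.7 198.0 169.0 17.0 45.0 [0.4985 0.1939 0.02  ]
695.0 299.2 191.6 291.0 170.0 18.0 45.0 [0.4789 0.2716 0.02  ]
545.0 253.1 207.9 220.0 199.0 66.0 22.0 [0.5034 0.2369 0.02  ]
```

View pics/w2.png

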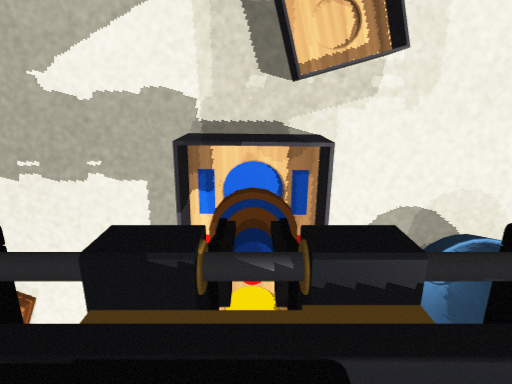

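Blue rectangles at (206,191) and (299,192) bracket the well; the die is held at (253,215) in the fingers, in line with it. The well centre is (.4887,.2328).

```bash
python3 -m pendant '[[[-3,2,40],[0,0,0]],[[-3,2,70],[0,0,0]],[[-3,2,80],[0,0,0]],[[-3,2,80],[0,0,0]],[[-3,2,80],[0,0,0]]]'
python3 - <<'E'
from h import *
import pickle
w=pickle.load(open('c2.pkl','rb'));t=pickle.load(open('c0.pkl','rb'))['top']
print(tri(ray(w,206.3,190.7),ray(t,190.4,199.8)),tri(ray(w,299.2,191.6),ray(t,160.9,207.6)))
plan([.4892,.233,.0925],104.5)
E
```

```text
time_s: 5.05
tcp_pos: [0.4892, 0.2349, 0.1107]
ee_rot: [[-0.967, -0.254, 0.002], [-0.254, 0.967, 0.001], [-0.002, 0.0, -1.0]]
wrist_force: [0.0, -0.1, -0.4]
gripper_width: 0.219
gripper_force: 30.6
(array([0.497003  , 0.19421831, 0.02460425]), [np.float64(6.904060644369431e-05), np.float64(6.904060644379944e-05)]) (array([0.47863246, 0.27177891, 0.0212263 ]), [np.float64(0.00039864011243149154), np.float64(0.0003986401124315163)])
tcp [0.4892 0.2349 0.1107] t 5.05 ROW [ 0.5 -1.8 18.2] [0.0004 0.0017 0.004 ]
```

```bash
python3 -m pendant '[[[0.5,-1.8,6],[0,0,0]],[[0.5,-1.8,10],[0,0,0]],[[0.5,-1.8,14],[0,0,0]],[[0.5,-1.8,16],[0,0,0]],[[0.5,-1.8,17],[0,0,0]],[[0.5,-1.8,17.5],[0,0,0]],[[0.5,-1.8,17.5],[0,0,0]]]'; python3 -c "
from h import *
plan([.4892,.233,.0925],104.5)"
```

```text
time_s: 5.75
tcp_pos: [0.4883, 0.2333, 0.0923]
ee_rot: [[-0.967, -0.255, 0.0], [-0.255, 0.967, 0.0], [-0.0, 0.0, -1.0]]
wrist_force: [0.3, 0.6, -0.2]
gripper_width: 0.222
gripper_force: 30.6
tcp [0.4883 0.2333 0.0923] t 5.75 ROW [-0.8 -0.5 -0.2] [0.0001 0.0002 0.0049]
```

```bash
python3 -m pendant '[[[0,0,0.6],[0,0,0]],[[0,0,1.2],[0,0,0]],[[0,0,1.2],[0,0,0]]]'; python3 -m pendant '[[[0,0,0],[0,0,0]],[[0,0,0],[0,0,0]],[[0,0,0],[0,0,0]],[[0,0,0],[0,0,0]],[[0,0,-15],[0,0,0]],[[0,0,-50],[0,0,0]],[[0,0,-90],[0,0,0]],[[0,0,-130],[0,0,0]],[[0,0,-130],[0,0,0]],[[0,0,-130],[0,0,0]]]' 0.45
python3 - <<'E'
from h import *
import pickle
c=snap('wrist','w3');pickle.dump(c,open('c3.pkl','wb'))
c=snap('top');pickle.dump(c,open('c3t.pkl','wb'))
plan([.57,-.224,.22],193)
E
```

```text
time_s: 6.05
tcp_pos: [0.4884, 0.2334, 0.0922]
ee_rot: [[-0.967, -0.255, 0.001], [-0.255, 0.967, 0.0], [-0.001, 0.0, -1.0]]
wrist_force: [-3.4, -0.1, 6.2]
gripper_width: 0.222
gripper_force: 32.5
time_s: 7.05
tcp_pos: [0.4882, 0.2332, 0.2216]
ee_rot: [[-0.967, -0.255, 0.001], [-0.255, 0.967, 0.002], [-0.001, 0.001, -1.0]]
wrist_force: [-0.6, -0.4, -0.9]
gripper_width: 0.454
gripper_force: 0.0
tcp [0.4875 0.2326 0.2196] t 7.15 ROW [ 3.650e+01 -4.626e+02  1.000e-01] [ 1.4000e-03 -2.8000e-03 -1.5403e+00]
```

View pics/w3.png

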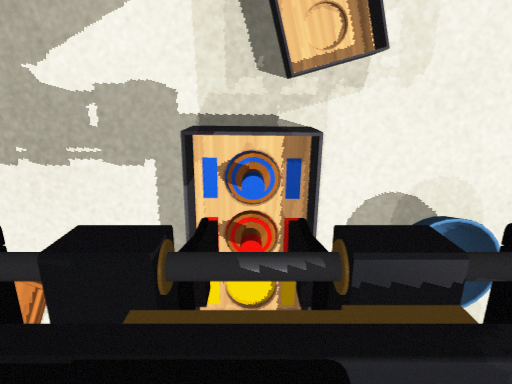

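The blue die sits upright in the blue well at (253,178), and the red die is undisturbed. Next, the lids.

```bash
python3 -m pendant '[[[4,-46,0],[0,0,-0.15]],[[7,-92,0],[0,0,-0.3]],[[11,-138,0],[0,0,-0.45]],[[15,-185,0],[0,0,-0.6]],[[18,-231,0],[0,0,-0.75]],[[22,-277,0],[0,0,-0.9]],[[26,-323,0],[0,0,-1.05]],[[30,-370,0],[0,0,-1.2]],[[33,-416,0],[0,0,-1.35]],[[36,-462,0],[0,0,-1.5]]]'
python3 - <<'E'
from h import *
plan([.57,-.224,.22],193)
E
```

```text
time_s: 8.15
tcp_pos: [0.5682, -0.2107, 0.2188]
ee_rot: [[0.061, -0.998, -0.004], [-0.998, -0.061, 0.001], [-0.001, 0.004, -1.0]]
wrist_force: [0.2, -0.2, 0.3]
gripper_width: 0.449
gripper_force: 0.0
tcp [ 0.5682 -0.2107  0.2188] t 8.15 ROW [13.4 -1.  -1.2] [ 0.0038  0.0012 -0.1656]
```

```bash
python3 -m pendant '[[[0,0,0],[0,0,-0.12]],[[0,0,0],[0,0,-0.12]],[[0,0,0],[0,0,-0.12]]]' |sed -n 1,3p
python3 - <<'E'
from h import *
import pickle
c=snap('wrist','w4');pickle.dump(c,open('c4.pkl','wb'))
t=snap('top');pickle.dump(t,open('c4t.pkl','wb'))
plan([.57,-.224,.22],193)
for b in blobs(mask(c,'green'),100): print(*[float(q) for q in b],onz(c,b[1],b[2],.053).round(4))
E
```

```text
time_s: 8.45
tcp_pos: [0.5682, -0.2087, 0.2194]
ee_rot: [[0.172, -0.985, -0.003], [-0.985, -0.172, 0.001], [-0.001, 0.003, -1.0]]
tcp [ 0.5686 -0.208   0.2203] t 8.55 ROW [16.   1.4  0.3] [ 0.0014  0.0005 -0.0517]
1375.0 249.0 155.4 236.0 127.0 27.0 59.0 [ 0.5771 -0.2356  0.053 ]
```

View pics/w4.png

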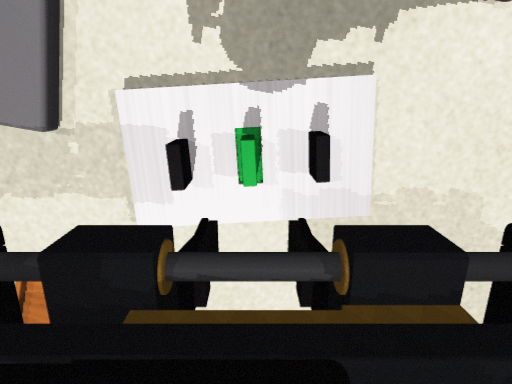

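The view shows the aluminium lid with corners about (117,90),(373,75),(371,216),(137,224), and the green bar with its bright top around (249,160). The black bars are at (180,165) and (320,156).

Run:
```python
from h import *
import pickle
w=pickle.load(open('c4.pkl','rb'));t=pickle.load(open('c4t.pkl','rb'))
def top(c,box):
    m=mask(c,'green',box);v=c['frame'].max(2);q=v[m>0];th,_=cv2.threshold(q.astype(np.uint8),0,255,cv2.THRESH_OTSU)
    k=((m>0)&(v>th)).astype(np.uint8)*255;k=cv2.morphologyEx(k,cv2.MORPH_OPEN,np.ones((2,2),np.uint8));k2=blobs(k)[0]
    n,l,s,ce=cv2.connectedComponentsWithStats(k);i=1+s[1:,4].argmax()
    rc=cv2.minAreaRect(np.argwhere(l==i)[:,::-1].astype(np.float32));return k2,rc
a,ra=top(w,None);b,rb=top(t,(310,110,390,220));print(a,ra);print(b,rb)
print('tri',tri(ray(w,*ra[0]),ray(t,b[1],b[2])))
bx=cv2.boxPoints(ra);P=np.array([onz(w,*p,.053) for p in bx]);print(P.round(4),P.mean(0))
Q=np.array([onz(w,*p,.017) for p in [(117,90),(373,75),(371,216),(137,224)]]);print(Q.round(4),Q.mean(0))
for i,j in((0,1),(3,2),(0,3),(1,2)):
    d=Q[j]-Q[i];print(np.linalg.norm(d).round(4),np.degrees(np.arctan2(d[1],d[0])).round(1))
```

```text
(936, np.float64(248.3), np.float64(161.7), np.int32(237), np.int32(129), np.int32(27), np.int32(58)) ((249.68621826171875, 157.2344970703125), (58.38097381591797, 23.751007080078125), 85.2363510131836)
(14, np.float64(342.8), np.float64(170.0), np.int32(342), np.int32(167), np.int32(3), np.int32(7)) ((342.7115478515625, 170.0576934814453), (6.275716304779053, 1.7650452852249146), 78.69007110595703)
tri (array([ 0.57465165, -0.21927241, -0.02905327]), [np.float64(0.00041706745416197487), np.float64(0.00041706745416206296)])
[[ 0.5915 -0.2549  0.053 ]
 [ 0.5729 -0.2597  0.053 ]
 [ 0.5602 -0.2124  0.053 ]
 [ 0.5798 -0.2072  0.053 ]] [ 0.57609146 -0.23355699  0.053     ]
[[ 0.7024 -0.2673  0.017 ]
 [ 0.4804 -0.3188  0.017 ]
 [ 0.446  -0.1899  0.017 ]
 [ 0.6754 -0.1416  0.017 ]] [ 0.57603677 -0.22940852  0.017     ]
0.2279 -166.9
0.2344 -168.1
0.1286 102.1
0.1334 104.9
```

Run:
```python
from h import *
import pickle
w=pickle.load(open('c4.pkl','rb'));t=pickle.load(open('c0.pkl','rb'))['top']
f=w['frame'][120:192,230:268];v=cv2.cvtColor(f,cv2.COLOR_RGB2HSV)
for y in range(128,190,6): print(y,[int(q) for q in w['frame'][y,234:266,1]])
print(tri(ray(w,248.5,161),ray(t,350.1,166.8)),onz(w,248.5,161,.053))
g=t['frame']
for y in range(160,175,1): print(y,[int(q) for q in g[y,338:362,1]])
```

```text
128 [223, 161, 156, 176, 180, 180, 174, 165, 119, 95, 92, 93, 91, 102, 108, 105, 105, 102, 96, 89, 100, 105, 105, 101, 105, 87, 114, 165, 232, 241, 243, 244]
134 [203, 159, 139, 150, 171, 177, 178, 163, 152, 151, 150, 149, 103, 77, 73, 70, 83, 85, 74, 85, 98, 103, 102, 87, 84, 82, 96, 228, 242, 241, 243, 244]
140 [225, 153, 143, 155, 156, 156, 119, 110, 118, 122, 125, 126, 133, 133, 141, 140, 143, 147, 159, 163, 120, 91, 89, 88, 88, 75, 66, 137, 222, 233, 234, 235]
146 [224, 203, 118, 126, 153, 159, 140, 165, 179, 180, 178, 180, 178, 180, 181, 179, 180, 177, 183, 182, 154, 108, 89, 90, 79, 71, 67, 107, 147, 221, 234, 235]
152 [226, 226, 160, 134, 155, 157, 139, 150, 175, 180, 182, 180, 181, 180, 183, 181, 185, 181, 181, 180, 164, 105, 84, 87, 85, 75, 67, 168, 227, 233, 235, 234]
158 [227, 227, 180, 144, 145, 149, 158, 147, 176, 183, 184, 182, 182, 182, 183, 184, 181, 184, 184, 181, 181, 124, 92, 87, 89, 85, 128, 131, 216, 234, 233, 234]
164 [227, 228, 228, 141, 127, 156, 159, 120, 154, 178, 183, 183, 183, 185, 184, 187, 184, 184, 182, 183, 185, 157, 109, 88, 88, 148, 167, 151, 203, 2
[... 1805 characters left out ...]
, 48, 53, 64, 81]
169 [131, 121, 97, 84, 74, 56, 48, 53, 55, 54, 50, 44, 35, 37, 39, 42, 41, 43, 44, 53, 66, 74, 85, 106]
170 [132, 127, 102, 75, 72, 60, 49, 37, 36, 32, 35, 36, 38, 42, 42, 44, 45, 56, 72, 87, 111, 124, 129, 129]
171 [133, 132, 114, 85, 77, 68, 52, 53, 50, 54, 57, 61, 63, 67, 69, 77, 81, 100, 115, 124, 130, 134, 132, 133]
172 [130, 132, 119, 92, 76, 78, 79, 81, 84, 86, 93, 99, 108, 117, 118, 117, 118, 120, 126, 130, 132, 131, 130, 131]
173 [133, 132, 119, 91, 71, 84, 93, 97, 104, 116, 118, 121, 121, 124, 125, 124, 125, 124, 127, 129, 131, 132, 131, 130]
174 [129, 128, 123, 108, 98, 109, 117, 118, 119, 124, 124, 124, 124, 121, 121, 121, 121, 121, 126, 130, 130, 132, 134, 134]
```

Run:
```python
from h import *
import pickle
w=pickle.load(open('c4.pkl','rb'));t=pickle.load(open('c0.pkl','rb'))['top']
print(tri(ray(w,248.8,163),ray(t,352.5,165.5)),onz(w,248.8,163,.053))
plan([.576,-.229,.15],192.5)
```

```text
(array([ 0.57480985, -0.22883034,  0.04797441]), [np.float64(0.0013473633719957529), np.float64(0.0013473633719957088)]) [ 0.57614596 -0.22923622  0.053     ]
tcp [ 0.5686 -0.208   0.2203] t 8.55 ROW [22.  -3.8 70.3] [ 0.0014  0.0005 -0.043 ]
```

Height is consistent (top of bar ≈ 0.048–0.053). Descend.

```bash
python3 -m pendant '[[[22,-4,10],[0,0,-0.043]],[[22,-4,50],[0,0,-0.043]],[[22,-4,70],[0,0,-0.043]],[[22,-4,70],[0,0,-0.043]],[[22,-4,70],[0,0,-0.043]],[[22,-4,70],[0,0,-0.043]]]' |sed -n 1,3p
python3 - <<'E'
from h import *
plan([.576,-.229,.092],192.5)
E
```

```text
time_s: 9.15
tcp_pos: [0.5777, -0.2296, 0.1529]
ee_rot: [[0.218, -0.976, 0.003], [-0.976, -0.218, -0.001], [0.002, -0.003, -1.0]]
tcp [ 0.5777 -0.2296  0.1529] t 9.15 ROW [-1.1  1.7 60.9] [-0.003  -0.0016  0.0014]
```

```bash
python3 -m pendant '[[[0,1,30],[0,0,0]],[[0,1,52],[0,0,0]],[[0,1,60],[0,0,0]],[[0,1,60],[0,0,0]],[[0,1,60],[0,0,0]]]' |sed -n 1,4p; python3 -m pendant '[[[0,0,0],[0,0,0]],[[0,0,0],[0,0,0]],[[0,0,0],[0,0,0]],[[0,0,0],[0,0,0]],[[0,0,0],[0,0,0]]]' 0;  python3 - <<'E'
from h import *
plan([.576,-.229,.092],192.5)
E
```

```text
time_s: 9.65
tcp_pos: [0.5767, -0.2303, 0.0926]
ee_rot: [[0.217, -0.976, 0.003], [-0.976, -0.217, -0.001], [0.001, -0.003, -1.0]]
wrist_force: [0.2, 0.7, 1.0]
time_s: 10.15
tcp_pos: [0.5755, -0.2302, 0.0913]
ee_rot: [[0.217, -0.976, -0.0], [-0.976, -0.217, -0.0], [0.0, 0.0, -1.0]]
wrist_force: [-0.1, -0.1, 2.2]
gripper_width: 0.134
gripper_force: 30.0
tcp [ 0.5755 -0.2302  0.0913] t 10.15 ROW [-1.1 -0.7 -0.7] [ 0.0002 -0.0001  0.0008]
```

Gripped the green bar. I'll lift slowly, and compute the tin pose from the earlier close views.

```bash
python3 -m pendant '[[[0,0,-10],[0,0,0]],[[0,0,-30],[0,0,0]],[[0,0,-55],[0,0,0]],[[0,0,-85],[0,0,0]],[[0,0,-115],[0,0,0]],[[0,0,-140],[0,0,0]],[[0,0,-150],[0,0,0]],[[0,0,-150],[0,0,0]]]'
python3 - <<'E'
from h import *
import pickle
c=snap('wrist','w5');pickle.dump(c,open('c5.pkl','wb'))
for n in('c2','c3'):
    w=pickle.load(open(n+'.pkl','rb'))
    h=cv2.cvtColor(w['frame'],cv2.COLOR_RGB2HSV)
    for col,lo,hi in(('b',(108,120,40),(128,255,255)),('r',(0,150,60),(6,255,255)),('y',(24,150,60),(34,255,255))):
        m=cv2.inRange(h,lo,hi)
        for b in blobs(m,120): print(n,col,*[float(q) for q in b],onz(w,b[1],b[2],.02)[:2].round(4))
w=pickle.load(open('c3.pkl','rb'))
A=[onz(w,*p,.056) for p in((183,128),(320,128))];d=A[1]-A[0];print('rim',A,np.linalg.norm(d),np.degrees(np.arctan2(d[1],d[0])))
print((A[0]+A[1])/2+.108*np.array([d[1],-d[0],0])/np.linalg.norm(d))
E
```

```text
time_s: 10.95
tcp_pos: [0.5759, -0.2301, 0.2423]
ee_rot: [[0.217, -0.976, 0.003], [-0.976, -0.217, -0.0], [0.001, -0.003, -1.0]]
wrist_force: [-0.2, 0.6, -3.8]
gripper_width: 0.136
gripper_force: 30.0
c2 b 1413.0 252.7 178.2 224.0 161.0 59.0 36.0 [0.4776 0.2298]
c2 b 799.0 252.7 241.1 232.0 228.0 42.0 24.0 [0.5341 0.2446]
c2 b 697.0 206.3 190.7 198.0 169.0 17.0 45.0 [0.4985 0.1939]
c2 b 695.0 299.2 191.6 291.0 170.0 18.0 45.0 [0.4789 0.2716]
c2 b 545.0 253.1 207.9 220.0 199.0 66.0 22.0 [0.5034 0.2369]
c2 y 918.0 251.4 299.0 226.0 286.0 49.0 24.0 [0.5926 0.2587]
c3 b 982.0 252.7 180.4 231.0 157.0 44.0 43.0 [0.4912 0.2348]
c3 b 555.0 292.9 178.4 286.0 159.0 15.0 40.0 [0.4795 0.2717]
c3 b 549.0 209.6 177.1 202.0 158.0 15.0 40.0 [0.4985 0.194 ]
c3 r 756.0 250.7 237.1 230.0 217.0 42.0 35.0 [0.5491 0.2479]
c3 r 191.0 286.8 232.1 283.0 218.0 16.0 34.0 [0.5346 0.2818]
c3 y 776.0 248.4 290.9 227.0 282.0 46.0 22.0 [0.6102 0.2613]
c3 y 233.0 214.1 293.1 208.0 281.0 12.0 23.0 [0.6221 0.2265]
rim [array([0.4542802, 0.166915 , 0.056    ]), array([0.42621053, 0.27390401, 0.056     ])] 0.1106099225139296 104.70081647048596
[0.54470989 0.24781685 0.056     ]
```

View pics/w5.png

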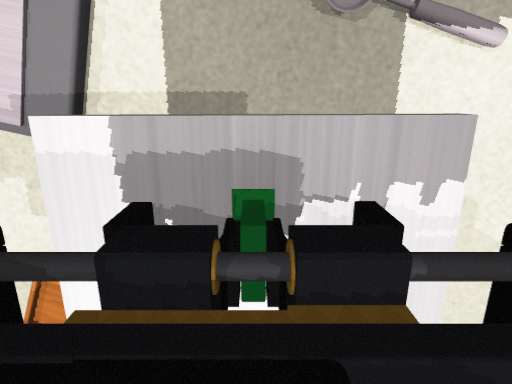

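Lids are lifted together and level: near edge at row 115 from (30,116) to (476,115), and the bar between the fingers at (253,240).

Run:
```python
from h import *
import pickle
w=pickle.load(open('c5.pkl','rb'));s=r.sense();R=s['ee_rot'];p=s['tcp_pos'];z0=p[2]-.0913
f=lambda u,v,h:print((u,v),(R.T@(onz(w,u,v,z0+h)-p)*1000).round(1))
f(30,116,.017);f(476,115,.017);f(250,115,.017);f(253,190,.017)
for y in range(186,216,3): print(y,[int(q) for q in w['frame'][y,228:280:2,1]])
f(253,201,.053)
plan([.5465,.2478,.242],194.4)
```

```text
(30, 116) [  65.2 -118.9   74.2]
(476, 115) [ 65.7 113.8  74.3]
(250, 115) [65.7 -3.8 74.2]
(253, 190) [25.  -2.3 74.3]
186 [130, 129, 133, 138, 140, 133, 132, 133, 127, 131, 131, 131, 132, 132, 136, 134, 129, 132, 133, 134, 132, 129, 130, 127, 138, 133]
189 [132, 130, 76, 85, 88, 90, 85, 77, 76, 77, 71, 87, 90, 91, 86, 80, 75, 75, 73, 81, 90, 89, 91, 85, 133, 135]
192 [127, 133, 83, 88, 88, 90, 89, 85, 88, 87, 90, 87, 88, 89, 90, 87, 88, 86, 89, 88, 88, 89, 88, 95, 133, 136]
195 [131, 130, 81, 73, 70, 86, 89, 87, 88, 89, 90, 92, 89, 87, 90, 91, 87, 90, 85, 89, 87, 90, 88, 100, 133, 135]
198 [129, 130, 82, 72, 72, 91, 86, 87, 87, 89, 88, 85, 87, 90, 89, 90, 89, 87, 90, 88, 86, 88, 89, 98, 132, 136]
201 [129, 129, 83, 75, 88, 87, 87, 72, 58, 58, 57, 58, 58, 55, 57, 58, 56, 55, 86, 88, 87, 87, 87, 94, 133, 136]
204 [126, 130, 89, 71, 87, 88, 90, 68, 58, 58, 56, 57, 56, 56, 56, 55, 56, 58, 66, 87, 79, 72, 74, 79, 124, 130]
207 [127, 130, 87, 72, 90, 90, 86, 66, 57, 56, 56, 55, 57, 54, 60, 55, 55, 55, 63, 72, 74, 75, 73, 87, 112, 113]
210 [130, 128, 87, 72, 87, 85, 90, 61, 60, 54, 55, 55, 52, 53, 53, 53, 57, 54, 57, 75, 77, 67, 72, 88, 111, 110]
213 [132, 131, 93, 74, 87, 87, 90, 54, 51, 55, 53, 51, 58, 51, 53, 56, 54, 53, 55, 74, 73, 73, 73, 84, 109, 111]
(253, 201) [30.3 -2.2 38.3]
tcp [ 0.5752 -0.2298  0.2405] t 11.0 ROW [-472.5  -75.4   -1. ] [ 0.0003  0.0011 -0.0332]
```

```bash
python3 -m pendant '[[[-15,-3,0],[0,0,0]],[[-45,-8,0],[0,0,0]],[[-85,-14,0],[0,0,0]],[[-130,-22,0],[0,0,-0.01]],[[-175,-29,0],[0,0,-0.02]],[[-220,-36,0],[0,0,-0.033]],[[-265,-43,0],[0,0,-0.033]],[[-310,-50,0],[0,0,-0.033]],[[-355,-57,0],[0,0,-0.033]],[[-395,-64,0],[0,0,-0.033]]]'; python3 -m pendant '[[[-30,-5,0],[0,0,0]],[[-50,-8,0],[0,0,0]],[[-65,-10,0],[0,0,0]],[[-74,-11,0],[0,0,0]],[[-77,-11,0],[0,0,0]],[[-77,-11,0],[0,0,0]],[[-77,-11,0],[0,0,0]]]'
python3 - <<'E'
from h import *
plan([.5467,.2478,.16],194.4)
E
```

```text
time_s: 12.0
tcp_pos: [0.5508, 0.1718, 0.2391]
ee_rot: [[0.25, -0.968, -0.003], [-0.968, -0.25, -0.001], [0.0, 0.004, -1.0]]
wrist_force: [1.0, -0.1, -3.4]
gripper_width: 0.133
gripper_force: 30.0
time_s: 12.7
tcp_pos: [0.5439, 0.2458, 0.2409]
ee_rot: [[0.248, -0.969, -0.0], [-0.969, -0.248, -0.0], [0.0, 0.001, -1.0]]
wrist_force: [0.4, -0.3, -2.7]
gripper_width: 0.138
gripper_force: 30.0
tcp [0.5439 0.2458 0.2409] t 12.7 ROW [-1.3 -3.2 80.9] [ 0.0005 -0.0003 -0.0009]
```

```bash
python3 -m pendant '[[[-1,-3,20],[0,0,0]],[[-1,-3,45],[0,0,0]],[[-1,-3,70],[0,0,0]],[[-1,-3,82],[0,0,0]],[[-1,-3,84],[0,0,0]],[[-1,-3,84],[0,0,0]],[[-1,-3,84],[0,0,0]],[[-1,-3,84],[0,0,0]]]'
python3 - <<'E'
from h import *
a=snap('scene')['frame'];b=snap('wrist')['frame']
x=cv2.resize(a[165:285,290:390],(500,600),interpolation=2)
cv2.imwrite('pics/s6.png',x[:,:,::-1])
plan([.5467,.2478,.145],194.4)
E
```

```text
time_s: 13.5
tcp_pos: [0.5472, 0.2487, 0.1584]
ee_rot: [[0.249, -0.968, 0.002], [-0.968, -0.249, 0.002], [-0.001, -0.003, -1.0]]
wrist_force: [0.4, 0.3, -3.0]
gripper_width: 0.134
gripper_force: 30.0
tcp [0.5469 0.2486 0.158 ] t 13.6 ROW [ 0.8  0.4 13. ] [-0.0017  0.0007  0.0003]
```

View pics/s6.png

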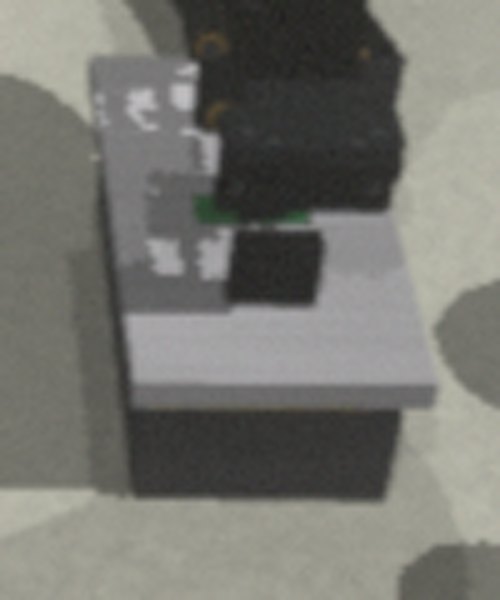

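Run:
```python
from h import *
import pickle
C=pickle.load(open('c0.pkl','rb'));c=C['scene']
def proj(c,P):
    f=192/np.tan(np.radians(c['vertical_fov'])/2);K=np.array([[f,0,c['cx']],[0,f,c['cy']],[0,0,1]])
    return cv2.projectPoints(np.array(P,float),np.array(c['rvec'],float),np.array(c['tvec'],float),K,None)[0].reshape(-1,2)
def box(cx,cy,yaw,hx,hy,z):
    a=np.radians(yaw);R=np.array([[np.cos(a),-np.sin(a)],[np.sin(a),np.cos(a)]])
    return [[*(R@np.array(q)+[cx,cy]),z] for q in((hx,-hy),(hx,hy),(-hx,hy),(-hx,-hy))]
cr=lambda p:((p-[290,165])*5).round(0).tolist()
print('tin top',cr(proj(c,box(.5467,.2478,14.4,.108,.058,.056))));print('tin bot',cr(proj(c,box(.5467,.2478,14.4,.108,.058,0))))
z=.158-.0913
print('lid top',cr(proj(c,box(.547,.2486,14.4,.1165,.0665,z+.017))));print('skirt',cr(proj(c,box(.547,.2486,14.4,.1165,.0665,z+.002))))
a=cv2.resize(c['frame'][165:285,290:390],(500,600),interpolation=2);cv2.imwrite('pics/s0.png',a[:,:,::-1])
t=C['top'];print('top tin',(proj(t,box(.5467,.2478,14.4,.108,.058,.056))/.64).round(1).tolist())
```

```text
tin top [[146.0, 415.0], [407.0, 417.0], [331.0, 110.0], [105.0, 109.0]]
tin bot [[135.0, 500.0], [388.0, 502.0], [316.0, 193.0], [96.0, 191.0]]
lid top [[136.0, 386.0], [442.0, 388.0], [354.0, 58.0], [92.0, 56.0]]
skirt [[133.0, 410.0], [436.0, 412.0], [350.0, 81.0], [90.0, 79.0]]
top tin [[279.4, 209.5], [211.6, 228.2], [243.8, 354.0], [312.9, 334.6]]
```

View pics/s0.png

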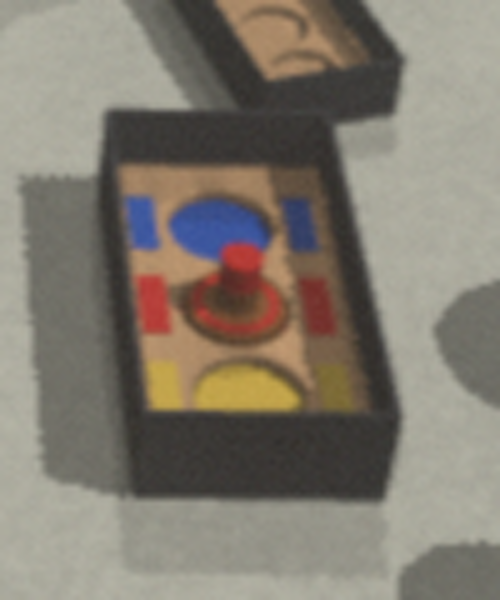

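The scene crops match the projection: near tin rim corner (401,412) and lid corner (437,382) both lie within about 1–2 mm of prediction relative to each other. Lower gently.

```bash
python3 -m pendant '[[[0.5,0.2,5],[0,0,0]],[[0.5,0.2,9],[0,0,0]],[[0.5,0.2,12],[0,0,0]],[[0.5,0.2,14],[0,0,0]],[[0.5,0.2,15],[0,0,0]],[[0.5,0.2,15],[0,0,0]]]'
python3 - <<'E'
from h import *
plan([.5467,.2478,.1373],194.4)
E
```

```text
time_s: 14.2
tcp_pos: [0.5465, 0.2478, 0.1418]
ee_rot: [[0.249, -0.969, -0.0], [-0.969, -0.249, -0.0], [0.0, 0.0, -1.0]]
wrist_force: [0.4, 0.7, -3.2]
gripper_width: 0.133
gripper_force: 30.0
tcp [0.5465 0.2478 0.1418] t 14.2 ROW [ 0.1 -0.2  4.5] [ 0.0004 -0.0002  0.0002]
```

```bash
python3 -m pendant '[[[0,0,1.5],[0,0,0]],[[0,0,3],[0,0,0]],[[0,0,4],[0,0,0]],[[0,0,4.7],[0,0,0]],[[0,0,5.2],[0,0,0]],[[0,0,5.2],[0,0,0]]]'
```

```text
time_s: 14.8
tcp_pos: [0.5465, 0.2478, 0.1373]
ee_rot: [[0.249, -0.968, 0.0], [-0.968, -0.249, -0.0], [0.0, -0.0, -1.0]]
wrist_force: [-1.7, -0.6, 1.0]
gripper_width: 0.135
gripper_force: 30.0
```

Seated (z .1373, weight transferred). Release, rise, and shift +62 mm along tool y to the near black handle.

```bash
python3 -m pendant '[[[0,0,0],[0,0,0]],[[0,0,0],[0,0,0]],[[0,0,0],[0,0,0]],[[0,0,0],[0,0,0]],[[0,0,-10],[0,0,0]],[[0,0,-30],[0,0,0]],[[0,0,-50],[0,0,0]],[[0,0,-60],[0,0,0]],[[0,0,-60],[0,0,0]],[[0,0,-60],[0,0,0]]]' 0.45
python3 - <<'E'
from h import *
import pickle
c=snap('wrist','w7');pickle.dump(c,open('c7.pkl','wb'))
plan([.5467,.2478,.1973],194.4)
E
```

```text
time_s: 15.8
tcp_pos: [0.5462, 0.2477, 0.1965]
ee_rot: [[0.249, -0.969, -0.001], [-0.969, -0.249, 0.0], [-0.0, 0.001, -1.0]]
wrist_force: [-0.5, 0.3, -0.5]
gripper_width: 0.448
gripper_force: 0.0
tcp [0.546  0.2475 0.196 ] t 15.85 ROW [-0.1 -0.7 -1.3] [ 0.0017 -0.0003 -0.0001]
```

View pics/w7.png

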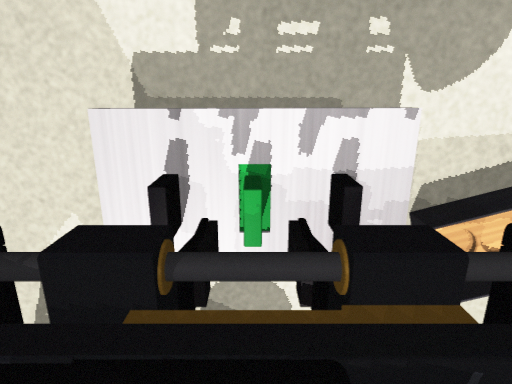

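Lids nested and seated: near edge at row 108, green bar at (253,210), black bars at (165,205) and (345,205), symmetric about it. Move onto the right-hand (base-side) handle.

```bash
python3 -m pendant '[[[0,30,0],[0,0,0]],[[0,55,0],[0,0,0]],[[0,62.5,0],[0,0,0]],[[0,62.5,10],[0,0,0]],[[0,62.5,30],[0,0,0]],[[0,62.5,48],[0,0,0]],[[0,62.5,56],[0,0,0]],[[0,62.5,58.5],[0,0,0]],[[0,62.5,58.5],[0,0,0]],[[0,62.5,58.5],[0,0,0]]]'; python3 -c "
from h import *
plan([.5467-.0601,.2478-.0154,.138],194.4)"
```

```text
time_s: 16.85
tcp_pos: [0.4866, 0.2327, 0.1389]
ee_rot: [[0.249, -0.969, 0.001], [-0.969, -0.249, 0.001], [-0.0, -0.001, -1.0]]
wrist_force: [0.0, 0.4, -0.7]
gripper_width: 0.45
gripper_force: 0.0
tcp [0.4866 0.2327 0.1389] t 16.85 ROW [0.3 0.1 0.9] [-0.0014  0.0005  0.0003]
```

```bash
python3 -m pendant '[[[0,0,0],[0,0,0]],[[0,0,0],[0,0,0]],[[0,0,0],[0,0,0]],[[0,0,0],[0,0,0]],[[0,0,0],[0,0,0]]]' 0; python3 -m pendant '[[[0,0,-3],[0,0,0]],[[0,0,-7],[0,0,0]],[[0,0,-12],[0,0,0]],[[0,0,-18],[0,0,0]],[[0,0,-24],[0,0,0]],[[0,0,-30],[0,0,0]],[[0,0,-36],[0,0,0]],[[0,0,-42],[0,0,0]],[[0,0,-46],[0,0,0]],[[0,0,-46],[0,0,0]]]'
```

```text
time_s: 17.35
tcp_pos: [0.4859, 0.2323, 0.1385]
ee_rot: [[0.249, -0.968, -0.0], [-0.968, -0.249, -0.0], [0.0, 0.0, -1.0]]
wrist_force: [-1.1, 0.2, 1.5]
gripper_width: 0.133
gripper_force: 30.0
time_s: 18.35
tcp_pos: [0.4863, 0.2325, 0.1851]
ee_rot: [[0.249, -0.968, 0.001], [-0.968, -0.249, 0.001], [-0.001, -0.001, -1.0]]
wrist_force: [-0.7, 0.2, -0.9]
gripper_width: 0.137
gripper_force: 30.0
```

```bash
python3 -m pendant '[[[0,0,-8],[0,0,0]],[[0,0,-18],[0,0,0]],[[0,0,-30],[0,0,0]],[[0,0,-42],[0,0,0]],[[0,0,-50],[0,0,0]],[[0,0,-53.5],[0,0,0]],[[0,0,-53.5],[0,0,0]],[[0,0,-53.5],[0,0,0]],[[0,0,-53.5],[0,0,0]],[[0,0,-53.5],[0,0,0]]]'
python3 - <<'E'
from h import *
a=snap('scene')['frame'];w=snap('wrist')['frame']
x=np.hstack([cv2.resize(a[120:300,270:420],(400,480),interpolation=2),cv2.resize(w,(400,480))])
cv2.imwrite('pics/f.png',x[:,:,::-1])
E
```

```text
time_s: 19.35
tcp_pos: [0.4858, 0.2322, 0.2373]
ee_rot: [[0.249, -0.969, -0.001], [-0.969, -0.249, -0.001], [0.0, 0.001, -1.0]]
wrist_force: [0.7, 0.0, -0.5]
gripper_width: 0.138
gripper_force: 30.0
```

View pics/f.png

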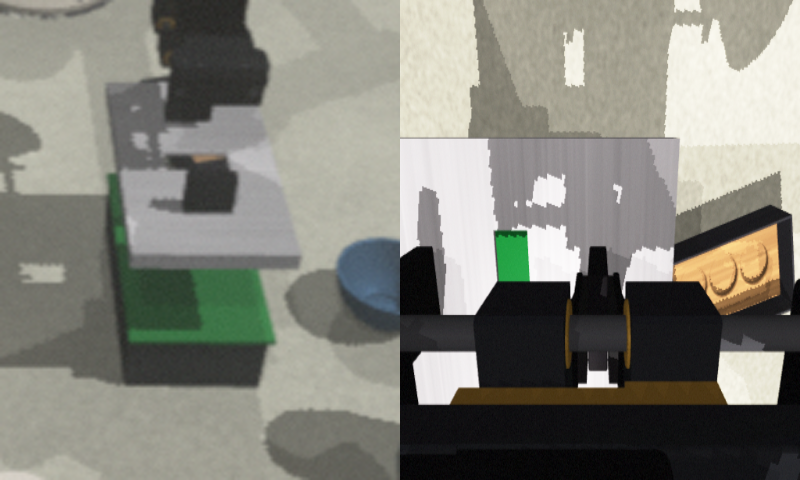

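The outer lid is held level 10 cm up (scene crop, lid at about (200,190)), and the green inner lid sits on the tin at (190,300). Hand in.

```bash
python3 -c "
from station import r
print(r.finish_job())"
```

```text
the job is handed in; nothing more can be done
None
```

The job is handed in after about 19.4 s of robot time: the blue die is in its well, the green inner lid is seated on the tin, and the arm is holding the aluminium outer lid level about 10 cm above where it sat; no verdict came back.

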